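# Open the laser shutter by its hold-down key

## Task

Bring up the laser from the controller box on the optical table: first press the raised end of the rocker switch so that it tips fully over to on, then push the narrow round arming plunger all the way in, and last press the square shutter key fully down and keep it down, because the shutter stays open only while the key is held; finish while still holding it. Press with the fingertips only what is named: do not press the mushroom-shaped stop button, and leave the objective, the dish, the meter and the tweezers where they are.

Things in the scene. Friction and masses are not known exactly. Their poses are not given: they have to be found in the camera images.
- console: White controller box, 170 (x) x 360 (y) x 60 mm, fixed to the table; origin at the centre of its underside, z up, its -x side turned roughly to the robot. On it lie four modules (aluminium plates 96 x 74 x 6 mm, 80 mm apart in one row along the console's y, in any order), their row 25 mm from the centre line towards -x. All yaws equal its own. Controls are black plastic, their collars and brackets grey
- rocker (a joint): Tilt of the rocker switch in rad: 0 to 0.02 at the start (off, the end at the console's -x side, nearer the robot, stands up), 0.32 when fully over (that end down); stays where it is left, takes 0.06 N m to move. The rocker is a paddle 70 (along console x) x 34 x 10 mm, pivoted at its middle, 26 mm above the console's top. It is on above 0.25
- rocker_press (a point): Point on the upper face of the rocker's raised end, where to press: 27 mm from the pivot along the paddle towards the console's -x side, 8 mm inside the paddle's end; turns with the rocker and goes down about 8.6 mm from off to fully over. Press with all of the fingertip on this side of the pivot
- plunger (a joint): How far the arming plunger is in, in m: 0 to 0.001 at the start (out), 0.010 fully in; stays where it is left, takes about 3 N. In above 0.0075
- plunger_top (a point): Centre of the flat top of the arming plunger: an upright round pin 22 mm in diameter standing 16 mm (when out) above a round collar of 36 mm diameter, itself 12 mm above the console's top; moves down with it by 10 mm
- key (a joint): How far the shutter key is down, in m: 0 up, 0.008 fully down; a spring returns it (2 N to start, 5.6 N fully down). Shutter open above 0.005
- key_top (a point): Centre of the flat top of the shutter key: a square of 42 x 42 mm standing 14 mm above a square collar of 52 mm, itself 12 mm above the console's top; moves down with it by 8 mm
- key_mod: The module that carries the shutter key (plate 96 x 74 x 6 mm); origin at the centre of its underside, on the console's top, straight below the key
- stop (a joint): How far the stop button is down, in m: 0 up, 0.006 down, springs back; must stay up (below 0.002)
- stop_top (a point): Top of the stop button: a mushroom head 40 mm in diameter, domed, on a stem; its top is 40 mm above the console's top
- objective: Loose steel microscope objective standing on the console's top behind the modules (console +x side), 28 mm in diameter, 45 mm tall; origin at the centre of its underside
- dish: Loose glass dish, 90 mm in diameter, 15 mm tall, on the table beside the console's +y end; origin at the centre of its underside
- meter: Loose hand-held meter, red and white, 170 x 100 x 36 mm, lying on the table beside the console's -y end; origin at the centre of its underside
- tweezers: Loose steel tweezers, 120 mm long and 8 mm tall, lying on the table between the robot and the console; origin under their middle

How it is judged:
By the outcome, as a careful person would: the job done as asked, in the order asked, and still so for the second after the job is handed in, while the arm keeps its last pose, push and grip.
It also fails if it takes over 38 s, if anything falls off the work surface, if the arm or the gripper's body presses on something with over 40 N, if the wrist force passes 120 N, or if a joint passes its speed limit or range.

## Robot

A 6-joint arm with a two-finger parallel gripper is mounted at the origin on the work surface. World frame = base frame: x ahead of the robot, y to its left, z up, the work surface at z = 0. Lengths are in mm, angles in degrees, forces in N, time in s.
With the tool pointing down it reaches from about 350 to 850 mm from the base axis. Payload 8.1 kg.
Tool frame: the origin (TCP) lies at the very end of the fingers, on their centre line; the grasp point (between the pads) lies 19 mm behind it; z points along the fingers, y is the line along which they close (so a half turn about z gives the same grasp; the last joint's range is limited). The gripper opens to 85 mm and grips with 20 to 120 N. Pads are 22 mm wide; open, the fingers measure 114 mm over their backs; the gripper's body (76 mm by 85 mm) begins 54 mm behind the grasp point. The pads swing forward as they close: fully open they stand 13 mm farther back than shut.
Start: joints at [63.002, 7.471, 85.268, -0, 87.261, -4.893], TCP at [225.76, 555.912, 231.292] pointing down, gripper open.
Joint ranges: [-169.43, 169.43], [-51.17, 129.36], [1.28, 143.12], [-76.62, 256.62], [0, 156.53], [-152.29, 152.29]. Speed limits (degrees/s): [136.94, 136.94, 159.86, 180, 180, 180].

## Interface

Orientations are given as [roll, pitch, yaw] about the fixed x, y, z axes, in that order (R = Rz(yaw) Ry(pitch) Rx(roll)).
In Python, from bench import sense, eyes, job, models gives the robot as it stands. The module is installed in compiled form; this text tells all that it offers.
- The arm moves only by the tool apply_moves, never from a script. Its argument "rows" is a list of rows, each a list of 6 numbers: the shift along the tool's x, y, z in mm, then the turn, a rotation vector about the tool's x, y, z in rad. In form: [[dx, dy, dz, rx, ry, rz], ...]. A call has exactly 5 rows; each row shifts and turns the commanded pose from where the row before left it, along the tool's axes as they then stand; what a row does not reach is not made up. A row lasts 1/8 s, in which the tool goes at most 62.5 mm and 10.7 degrees, less where a joint would pass 70% of its speed; a pose out of reach is approached as far as the arm can. A call is refused whole if a number of a shift passes 62.5 or a number of a turn 0.188, either way. A call with a gripper value outside its range is refused whole. "fingers" is the finger opening in mm, from 0 to 85.4, set as the call begins (left out, the last holds). The fingers move at their own pace and stop on an object; "grip_force" is the grip in N (left out, the last holds). Time passes only in rows, so rows that do not move let the fingers close, or fill a call up. It gives the time, the measured TCP pose, the force, the opening and the grip force at its end, in the units of the state.
- sense(): the state, without advancing time (a new reading comes with each control period).
- eyes.snapshot(name): name is "scene" or "top" or "wrist"; returns (picture, depth): 480x640x3 uint8, red, green, blue; 480x640 float32, mm along the optical axis (not along the pixel's ray), 0 where there is no reading.
- eyes.get_calibration(name): a dict with "intrinsics" (3x3 intrinsics, pixels), "R" (3x3) and "t" (3): a world point X has camera coordinates R X + t; the wrist camera has in their place "mount" (4x4, takes a point from camera to tool coordinates, whose origin is the TCP and whose axes are the flange's). Camera axes: x right, y down, z forward; pixel columns grow to the right and rows downward; lengths in mm; the calibration is good to about 2 mm. A picture is of the moment at which its call begins: read the wrist's pose just before it. get_calibration takes no time and is no camera call.
- job.hand_in(): hands the job in; it is judged then, once.
Trained networks look in the newest picture that a camera, given by its name, has taken for a name from the list of things; names that differ only in an ending like _2 or _b are one class to them, and where a whole thing is asked for, a point or a joint stands for the part that bears it (a point fixed in the world has none). Each returns a list of dicts, best first, with "confidence" (0 to 1); they miss things now and then, are a little off and sometimes report something else, mostly with a low value. They report only what shows in the picture. A call takes as long as a camera call.
- models.boxes_of(name, camera): "xyz" ([x, y, z] in mm, in world coordinates, good to about 4 mm: the middle of the surface that is visible of it).
- models.cut_out(name, camera): "pixels" (480x640 bool, what is visible of it).
- models.place_of(name, camera): "xyz" ([x, y, z] in mm, in world coordinates, good to about 4 mm: a listed point, or the origin of a listed thing).
The state is a dict: "time": time; "joint_pos": joint angles; "qd": joint speeds; "joint_efforts": joint torques, N m; "tool_pos": TCP position; "tcp_rot": TCP orientation; "ft_force": force on the tool from outside, world axes, zero at the start; "wrist_torque": the same for the moment, N m; "finger_gap": finger opening in mm; "grip_force": force on a finger pad.
Only numpy, scipy, OpenCV 4.12 (cv2) and the standard library are available. Lean on these libraries where they do the work, as an engineer would, in place of code of your own. Each camera call takes 0.05 s, during which the arm holds its last target. There are 200 camera calls.

## Working session

There is one attempt and no reset: what is moved stays moved. The work goes in short steps, Python scripts to look and compute and a tool call to move; the robot and the scene stay as the last step left them, time stands still between calls to the robot, and variables do not carry over. Pictures are saved under pics/ and viewed, at most 10 in all, crops included, and the job is handed in when it is done.

Besides the shell and the picture viewer there is one more tool, called after "Request:" by a JSON object that holds its "api" and its "payload", one argument or row to a line. apply_moves: Moves the arm, as the interface text tells. Its arguments: {"type":"object","properties":{"rows":{"type":"array"},"fingers":{"type":"number"},"grip_force":{"type":"number"}},"required":["rows"]}

```bash
mkdir -p pics; cat > h.py <<'E'
import numpy as np,cv2
from bench import sense,eyes,job,models
E
python3 - <<'E'
from h import *
s=sense();print(s['time'],s['tool_pos'],s['tcp_rot'],s['finger_gap'])
for c in ['top','scene']:
    im,d=eyes.snapshot(c);cv2.imwrite(f'pics/{c}1.png',im[:,:,::-1])
    for n in ['console','rocker_press','plunger_top','key_top','key_mod','stop_top','objective']:
        print(c,n,[(np.round(r['xyz']).tolist(),round(r['confidence'],2)) for r in models.place_of(n,c)[:2]])
    k=eyes.get_calibration(c);print(np.round(k['R'],3).tolist(),np.round(k['t']))
print(sense()['time'])
E
```

```text
0.0 [225.50364716 555.39978178 230.20605226] [-1.79890374e+02 -9.30484424e-03  1.57896715e+02] 85.80225106017392
top console [([562.0, 22.0, -2.0], 0.83)]
top rocker_press [([526.0, -109.0, 88.0], 0.75)]
top plunger_top [([512.0, 133.0, 101.0], 0.57), ([529.0, 54.0, 88.0], 0.45)]
top key_top [([540.0, -25.0, 86.0], 0.58)]
top key_mod [([539.0, -25.0, 57.0], 0.92)]
top stop_top [([513.0, 134.0, 104.0], 0.69)]
top objective [([618.0, 37.0, 59.0], 0.51)]
[[0.068, -0.998, 0.003], [-0.972, -0.067, -0.223], [0.223, 0.012, -0.975]] [-42. 575. 959.]
scene console [([561.0, 20.0, -3.0], 0.62)]
scene rocker_press [([525.0, -102.0, 90.0], 0.75)]
scene plunger_top [([528.0, 53.0, 91.0], 0.51)]
scene key_top [([538.0, -26.0, 82.0], 0.75)]
scene key_mod [([546.0, -23.0, 57.0], 0.95), ([442.0, -121.0, -1.0], 0.6)]
scene stop_top [([519.0, 134.0, 101.0], 0.71)]
scene objective [([612.0, 34.0, 57.0], 0.46)]
[[0.399, 0.917, -0.0], [0.775, -0.337, -0.536], [-0.491, 0.213, -0.845]] [-233. -397. 1557.]
0.8
```

View pics/top1.png

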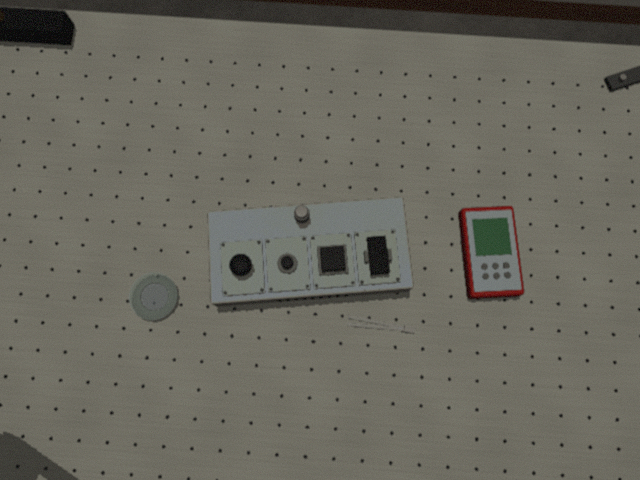

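View pics/scene1.png

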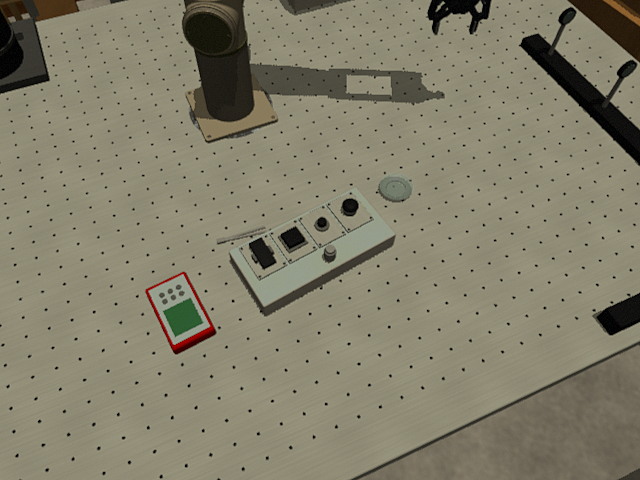

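The top and scene pictures agree. In the top picture, from left to right, the stop is at (240,265), the plunger at (287,262), the key at (332,260) and the rocker at (378,256). The objective is at (302,213), behind the modules. The console yaw is about 8°, so I'll turn the tool to 188° with the fingers closed and go above the console.

Request:
{"api": "apply_moves", "payload": {
  "rows": [
    [0,0,0,0,0,-0.175],
    [0,0,0,0,0,-0.175],
    [0,0,0,0,0,-0.175],
    [-20,-55,0,0,0,0],
    [-20,-55,0,0,0,0]
  ],
  "fingers": 0,
  "grip_force": 40
}}

```text
time: 1.42
tool_pos: [280.9, 451.5, 231.0]
tcp_rot: [-180.0, -0.0, -171.9]
ft_force: [1.0, -0.5, 0.9]
finger_gap: -0.1
grip_force: 0.0
```

Request:
{"api": "apply_moves", "payload": {
  "rows": [
    [-20,-55,0,0,0,0],
    [-20,-55,0,0,0,0],
    [-20,-55,0,0,0,0],
    [-20,-55,0,0,0,0],
    [-20,-55,0,0,0,0]
  ]
}}

```text
time: 2.05
tool_pos: [418.5, 192.4, 231.6]
tcp_rot: [180.0, 0.1, -172.0]
ft_force: [0.4, 0.3, 0.2]
finger_gap: 0.2
grip_force: 0.0
```

Request:
{"api": "apply_moves", "payload": {
  "rows": [
    [-20,-55,0,0,0,0],
    [-20,-55,0,0,0,0],
    [-20,-55,0,0,0,0],
    [-20,-55,0,0,0,0],
    [0,0,0,0,0,0]
  ]
}}

```text
time: 2.68
tool_pos: [528.6, -16.4, 231.0]
tcp_rot: [-179.9, -0.0, -172.3]
ft_force: [-0.4, 0.1, -0.3]
finger_gap: -0.1
grip_force: 0.0
```

```bash
python3 - <<'E'
from h import *
k=eyes.get_calibration('wrist');print(np.round(k['mount'],2).tolist())
s=sense();print(s['time'],s['tool_pos'],s['tcp_rot'])
im,d=eyes.snapshot('wrist');cv2.imwrite('pics/w1.png',im[:,:,::-1])
for n in ['console','rocker_press','plunger_top','key_top','key_mod','stop_top']:
    print(n,[(np.round(r['xyz'],1).tolist(),round(r['confidence'],2)) for r in models.place_of(n,'wrist')[:2]])
E
```

```text
[[-0.0, -0.95, -0.3, 74.77], [1.0, -0.0, 0.0, 0.74], [-0.0, -0.3, 0.95, -142.69], [0.0, 0.0, 0.0, 1.0]]
2.675 [528.58585062 -16.42673115 231.02828564] [-1.79948535e+02 -1.28039349e-02 -1.72302946e+02]
console [([556.3, 25.0, -4.1], 0.91)]
rocker_press [([526.8, -109.3, 93.7], 0.8)]
plunger_top [([532.2, 56.9, 87.0], 0.72)]
key_top []
key_mod [([540.9, -27.2, 62.7], 0.91)]
stop_top [([516.2, 135.5, 99.7], 0.87)]
```

View pics/w1.png

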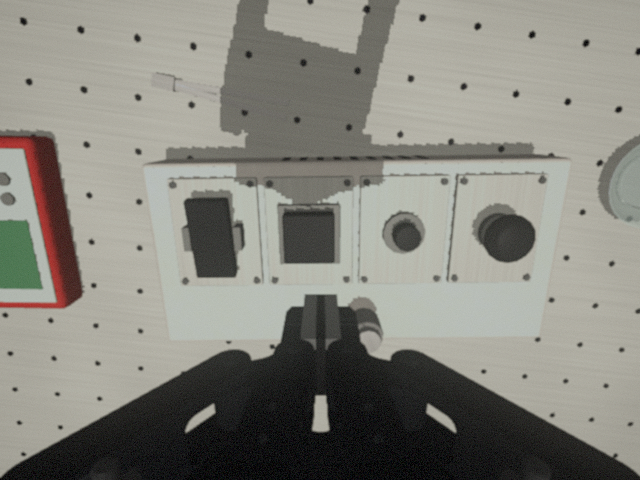

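The wrist view shows the rocker at (211,237), raised end toward the top. The key is at (308,237), the plunger top at (406,236) and the stop at (508,238). I'll measure the tops from depth.

```bash
python3 - <<'E'
from h import *
from scipy.spatial.transform import Rotation as Ro
k=eyes.get_calibration('wrist');s=sense()
im,d=eyes.snapshot('wrist');K=k['intrinsics'];M=k['mount']
v,u=np.mgrid[:480,:640]
P=np.stack([(u-K[0,2])/K[0,0]*d,(v-K[1,2])/K[1,1]*d,d],-1)@M[:3,:3].T+M[:3,3]
P=P@Ro.from_euler('xyz',s['tcp_rot'],degrees=True).as_matrix().T+s['tool_pos']
def st(n,b,zmin):
    r=np.zeros(d.shape,bool);r[b[1]:b[3],b[0]:b[2]]=1
    m=r&(d>0)&(P[...,2]>zmin)&(im.max(-1)<110)
    q=P[m];c,sz,a=cv2.minAreaRect(q[:,:2].astype(np.float32))
    print(n,m.sum(),'centre',np.round(c,1),np.round(sz,1),round(a,1),'z',np.percentile(q[:,2],[10,50,90]).round(1))
    return m
st('rocker',(183,190,241,282),76);st('key',(272,195,345,275),81);st('plunger',(380,205,430,265),83);st('stop',(470,200,545,270),92)
m=(u>170)&(u<350)&(v>292)&(v<330)&(u<280);print('console top',np.median(P[m][:,2]))
e=cv2.minAreaRect(P[(d>0)&(abs(P[...,2]-62)<8)&(v<295)&(u>140)&(u<580)][:,:2].astype(np.float32));print(e)
E
```

```text
rocker 3398 centre [552.8 -99.8] [69.  43.1] 8.5 z [80.8 85.  88.8]
key 2550 centre [541.8 -23.4] [42.  41.9] 8.4 z [85.  86.  86.9]
plunger 548 centre [530.1  55.2] [21.2 20.5] 53.7 z [86.4 87.6 88.5]
stop 1744 centre [518.2 133.3] [36.6 37.8] 67.2 z [93.8 97.9 99.6]
console top 60.02443428828116
((537.3184814453125, 16.382171630859375), (122.23979187011719, 358.6344299316406), 8.399064064025879)
```

Request:
{"api": "apply_moves", "payload": {
  "rows": [
    [7,-45,10,0,0,-0.012],
    [7,-44,20,0,0,0],
    [0,0,45,0,0,0],
    [0,0,40,0,0,0],
    [0,0,11,0,0,0]
  ]
}}

```text
time: 3.7
tool_pos: [524.4, -101.7, 102.4]
tcp_rot: [179.9, -0.3, -171.3]
ft_force: [0.4, -0.2, 0.3]
finger_gap: -0.2
grip_force: 0.0
```

Request:
{"api": "apply_moves", "payload": {
  "rows": [
    [0,0,3,0,0,0],
    [0,0,3,0,0,0],
    [0,0,2,0,0,0],
    [0,0,1,0,0,0],
    [0,0,0,0,0,0]
  ]
}}

```text
time: 4.32
tool_pos: [526.7, -102.9, 96.6]
tcp_rot: [-180.0, 0.0, -171.3]
ft_force: [-0.2, -0.1, 0.3]
finger_gap: -0.1
grip_force: 0.0
```

Request:
{"api": "apply_moves", "payload": {
  "rows": [
    [0.5,-3.5,0,0,0,0],
    [0,0,2,0,0,0],
    [0,0,2,0,0,0],
    [0,0,2,0,0,0],
    [0,0,0,0,0,0]
  ]
}}

```text
time: 4.95
tool_pos: [526.5, -106.3, 90.1]
tcp_rot: [180.0, -0.0, -171.3]
ft_force: [-0.3, -0.0, -0.0]
finger_gap: 0.1
grip_force: 0.0
```

Request:
{"api": "apply_moves", "payload": {
  "rows": [
    [0,0,1,0,0,0],
    [0,0,1,0,0,0],
    [0,0,0,0,0,0],
    [0,0,0,0,0,0],
    [0,0,0,0,0,0]
  ]
}}

```text
time: 5.58
tool_pos: [526.7, -106.3, 88.3]
tcp_rot: [-180.0, 0.0, -171.3]
ft_force: [-0.2, -0.2, 0.4]
finger_gap: 0.2
grip_force: 0.2
```

Request:
{"api": "apply_moves", "payload": {
  "rows": [
    [0,0,1,0,0,0],
    [0,0,1,0,0,0],
    [0,0,1,0,0,0],
    [0,0,1,0,0,0],
    [0,0,0,0,0,0]
  ]
}}

```text
time: 6.2
tool_pos: [526.5, -106.3, 84.2]
tcp_rot: [180.0, -0.0, -171.3]
ft_force: [-1.4, -0.5, 2.4]
finger_gap: 0.1
grip_force: 1.0
```

Request:
{"api": "apply_moves", "payload": {
  "rows": [
    [0,0,1,0,0,0],
    [0,0,1,0,0,0],
    [0,0,1,0,0,0],
    [0,0,0,0,0,0],
    [0,0,0,0,0,0]
  ]
}}

```text
time: 6.82
tool_pos: [526.4, -106.4, 81.7]
tcp_rot: [-180.0, -0.0, -171.3]
ft_force: [-7.2, -0.2, 8.9]
finger_gap: 0.1
grip_force: 5.2
```

Request:
{"api": "apply_moves", "payload": {
  "rows": [
    [0,0,1,0,0,0],
    [0,0,1,0,0,0],
    [0,0,0,0,0,0],
    [0,0,0,0,0,0],
    [0,0,0,0,0,0]
  ]
}}

```text
time: 7.45
tool_pos: [526.6, -106.5, 81.4]
tcp_rot: [-180.0, -0.0, -171.3]
ft_force: [-15.2, 1.9, 24.3]
finger_gap: -0.1
grip_force: 12.8
```

Request:
{"api": "apply_moves", "payload": {
  "rows": [
    [0,0,-20,0,0,0],
    [0,0,-20,0,0,0],
    [-9,53,0,0,0,0],
    [-9,53,0,0,0,0],
    [-10,53,0,0,0,0]
  ]
}}

```text
time: 8.07
tool_pos: [530.7, 56.7, 119.2]
tcp_rot: [180.0, 0.1, -171.4]
ft_force: [1.6, -0.1, -0.3]
finger_gap: 0.1
grip_force: 0.0
```

```bash
python3 - <<'E'
from h import *
s=sense();print(s['tool_pos'],s['tcp_rot'],s['ft_force'])
im,d=eyes.snapshot('wrist')
print([(np.round(r['xyz'],1).tolist(),round(r['confidence'],2)) for n in ['rocker_press','plunger_top'] for r in models.place_of(n,'wrist')[:1]])
cv2.imwrite('pics/w2.png',im[:,:,::-1])
s=sense();print(s['tool_pos'])
E
```

```text
[530.66157578  56.70686268 119.24952104] [ 1.79983707e+02  7.79496701e-02 -1.71378841e+02] [ 1.55335979 -0.0740629  -0.25217469]
[([531.2, 55.0, 90.0], 0.6)]
[530.44027193  57.66450762 119.04185351]
```

View pics/w2.png

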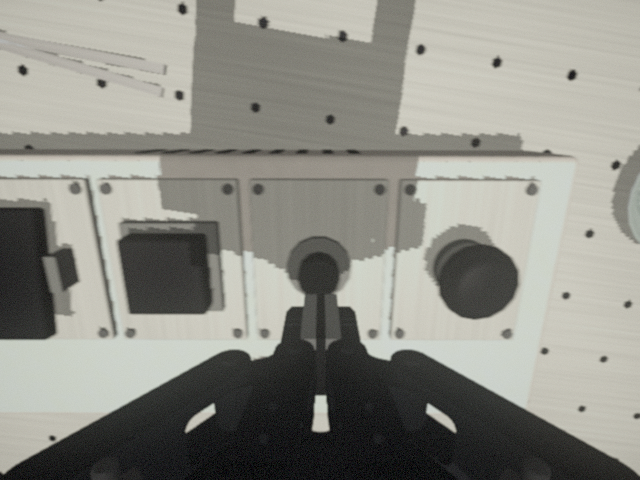

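The fingertip is above the plunger at (318,275). The rocker is cut off at the left edge, so I'll check its tilt from depth before going on.

```bash
python3 - <<'E'
from h import *
from scipy.spatial.transform import Rotation as Ro
def rot(c):
    k=eyes.get_calibration(c);s=sense();im,d=eyes.snapshot(c);K=k['intrinsics']
    v,u=np.mgrid[:480,:640]
    P=np.stack([(u-K[0,2])/K[0,0]*d,(v-K[1,2])/K[1,1]*d,d],-1)
    if c=='wrist':
        M=k['mount'];P=P@M[:3,:3].T+M[:3,3];P=P@Ro.from_euler('xyz',s['tcp_rot'],degrees=True).as_matrix().T+s['tool_pos']
    else: P=(P-k['t'])@k['R']
    a=np.radians(8.4);X=(P[...,:2]-[553.5,-102.5])@np.array([[np.cos(a),-np.sin(a)],[np.sin(a),np.cos(a)]])
    m=(d>0)&(abs(X[...,0])<32)&(abs(X[...,1])<14)&(P[...,2]>70)
    print(c,m.sum(),'slope,z at pivot',np.polyfit(X[...,0][m],P[...,2][m],1))
rot('wrist');rot('top');rot('scene');print(sense()['tool_pos'])
E
```

```text
wrist 3699 slope,z at pivot [ 0.1615901 84.9328123]
top 594 slope,z at pivot [ 0.1671129  85.20848883]
scene 273 slope,z at pivot [ 0.15732059 83.83197352]
[530.48003957  54.40376518 119.0755706 ]
```

The rocker slope is +0.16, so it is fully over. Next is the plunger.

Request:
{"api": "apply_moves", "payload": {
  "rows": [
    [0,0,20,0,0,0],
    [0,0,8,0,0,0],
    [0,0,2,0,0,0],
    [0,0,2,0,0,0],
    [0,0,2,0,0,0]
  ]
}}

```text
time: 9.0
tool_pos: [530.8, 54.7, 86.0]
tcp_rot: [-180.0, 0.0, -171.3]
ft_force: [-0.8, -2.7, 2.6]
finger_gap: -0.3
grip_force: 1.4
```

Request:
{"api": "apply_moves", "payload": {
  "rows": [
    [0,0,2,0,0,0],
    [0,0,2,0,0,0],
    [0,0,1,0,0,0],
    [0,0,1,0,0,0],
    [0,0,0,0,0,0]
  ]
}}

```text
time: 9.62
tool_pos: [530.6, 55.2, 79.4]
tcp_rot: [180.0, 0.0, -171.3]
ft_force: [1.0, -1.6, 2.5]
finger_gap: 0.1
grip_force: 1.1
```

Request:
{"api": "apply_moves", "payload": {
  "rows": [
    [0,0,1,0,0,0],
    [0,0,1,0,0,0],
    [0,0,0,0,0,0],
    [0,0,0,0,0,0],
    [0,0,0,0,0,0]
  ]
}}

```text
time: 10.25
tool_pos: [530.6, 55.2, 77.9]
tcp_rot: [180.0, 0.0, -171.3]
ft_force: [-0.9, -0.4, 7.4]
finger_gap: -0.2
grip_force: 3.9
```

Request:
{"api": "apply_moves", "payload": {
  "rows": [
    [0,0,1,0,0,0],
    [0,0,1,0,0,0],
    [0,0,0,0,0,0],
    [0,0,0,0,0,0],
    [0,0,0,0,0,0]
  ]
}}

```text
time: 10.88
tool_pos: [530.8, 55.2, 77.7]
tcp_rot: [-180.0, 0.0, -171.3]
ft_force: [-8.8, -0.9, 22.7]
finger_gap: -0.2
grip_force: 11.5
```

The plunger has bottomed out. I'll lift and move over the key.

Request:
{"api": "apply_moves", "payload": {
  "rows": [
    [0,0,-20,0,0,0],
    [0,0,-13,0,0,0],
    [0.5,-40,0,0,0,0],
    [0.5,-39,0,0,0,0],
    [0,0,0,0,0,0]
  ]
}}

```text
time: 11.5
tool_pos: [541.1, -25.2, 108.0]
tcp_rot: [-180.0, -0.0, -171.5]
ft_force: [-0.3, 0.8, 0.6]
finger_gap: 0.6
grip_force: 0.0
```

```bash
python3 - <<'E'
from h import *
from scipy.spatial.transform import Rotation as Ro
k=eyes.get_calibration('wrist');s=sense();im,d=eyes.snapshot('wrist');K=k['intrinsics'];M=k['mount']
cv2.imwrite('pics/w3.png',im[:,:,::-1])
v,u=np.mgrid[:480,:640]
P=np.stack([(u-K[0,2])/K[0,0]*d,(v-K[1,2])/K[1,1]*d,d],-1)@M[:3,:3].T+M[:3,3]
P=P@Ro.from_euler('xyz',s['tcp_rot'],degrees=True).as_matrix().T+s['tool_pos']
for n,c,r in [('plunger',(530.1,55.2),8),('key',(541.8,-23.4),18)]:
    m=(d>0)&(np.hypot(P[...,0]-c[0],P[...,1]-c[1])<r)&(P[...,2]<92);print(n,m.sum(),np.percentile(P[m][:,2],[10,50,90]))
print(s['tool_pos'],sense()['tool_pos'])
E
```

```text
plunger 727 [77.32764298 78.10917589 78.92037509]
key 2753 [85.32568486 86.09535728 86.8559429 ]
[541.14411549 -25.20944746 108.00899184] [540.93048075 -23.88685217 107.88757887]
```

View pics/w3.png

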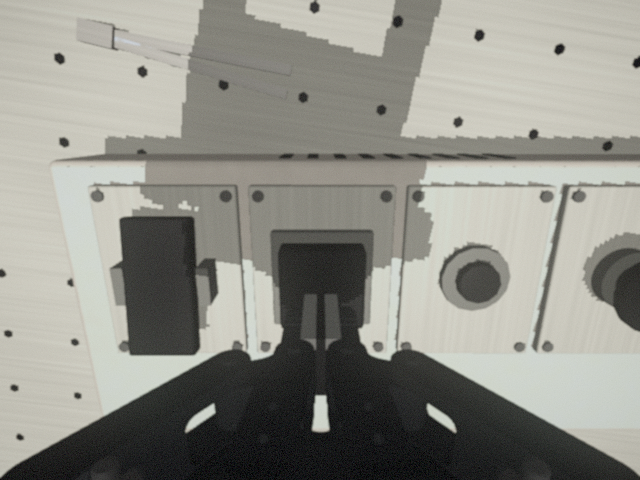

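The plunger top is at z = 78, so it is fully in, at pixel (478,282). The fingertip is over the key, around (322,290). Now I'll press the key down.

Request:
{"api": "apply_moves", "payload": {
  "rows": [
    [0,0,16,0,0,0],
    [0,0,4,0,0,0],
    [0,0,2,0,0,0],
    [0,0,2,0,0,0],
    [0,0,2,0,0,0]
  ]
}}

```text
time: 12.18
tool_pos: [541.5, -22.9, 82.6]
tcp_rot: [180.0, 0.0, -171.3]
ft_force: [-2.1, 2.4, 3.3]
finger_gap: 0.1
grip_force: 1.7
```

Request:
{"api": "apply_moves", "payload": {
  "rows": [
    [0,0,2,0,0,0],
    [0,0,1,0,0,0],
    [0,0,1,0,0,0],
    [0,0,0,0,0,0],
    [0,0,0,0,0,0]
  ]
}}

```text
time: 12.8
tool_pos: [541.6, -23.0, 78.6]
tcp_rot: [180.0, 0.0, -171.3]
ft_force: [-2.1, 4.2, 5.5]
finger_gap: -0.0
grip_force: 2.5
```

Request:
{"api": "apply_moves", "payload": {
  "rows": [
    [0,0,1,0,0,0],
    [0,0,1,0,0,0],
    [0,0,0,0,0,0],
    [0,0,0,0,0,0],
    [0,0,0,0,0,0]
  ]
}}

```text
time: 13.42
tool_pos: [541.7, -23.0, 77.9]
tcp_rot: [180.0, 0.0, -171.3]
ft_force: [-8.4, 3.5, 16.5]
finger_gap: 0.3
grip_force: 8.2
```

The key is bottomed at 16.5 N, well above the 5.6 N spring force, and is being held there. I'll hand in.

```bash
python3 - <<'E'
from h import *
s=sense();print(s['tool_pos'],s['ft_force']);print(job.hand_in())
E
```

```text
[541.68468789 -23.03187289  77.90798905] [-8.37537257  3.52205852 16.49126504]
the job is handed in; nothing more can be done
None
```

I tipped the rocker fully on, pushed the plunger all the way in, then pressed the shutter key to its stop and handed in at about 13.4 s still holding it; the stop button and loose items were not touched.

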